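# Slide the sharpening board home on its runners and lock it

### The arm

A 6-joint arm with a two-finger parallel gripper is mounted at the origin on a cart in front of the work surface, level with it; the furniture and walls round the work are solid. World frame = base frame: x ahead of the robot, y to its left, z up, the work surface at z = 0. Lengths are in mm, angles in rad, forces in N, time in s.
With the tool pointing down it reaches from about 375 to 825 mm from the base axis. Payload 5.5 kg.
Tool frame: the origin (TCP) lies midway between the tips of the shut fingers; the grasp point (between the pads) lies 19 mm behind it; x points along the fingers, z is the direction in which the jaws open and shut, and the axes are right-handed (so a half turn about x gives the same grasp; the last joint's range is limited). The gripper opens to 85 mm and grips with 20 to 120 N. Pads are 22 mm wide; open, the fingers measure 114 mm over their backs; the gripper's body (76 mm by 85 mm) begins 54 mm behind the grasp point. The pads swing forward as they close: fully open they stand 13 mm farther back than shut.
Start: joints at [1.117, 0.314, -0.047, 1.21, 0, 1.571], TCP at [263.027, 539.27, 231.299] pointing down, gripper open.
Joint ranges: [-2.67, 2.67], [-0.69, 1.73], [-1.03, 1.25], [-2.08, 2.16], [-1.42, 1.45], [-3.14, 3.14]. Speed limits (rad/s): [2.39, 2.39, 3.01, 3.14, 3.14, 3.14].

### API

Orientations are given as a unit quaternion [x, y, z, w].
In Python, from station import ctrl gives the robot as it stands.
- The arm moves only by the tool play_rows, never from a script. Its argument "steps" is a list of rows, each an object of numbers: "wx", "wy", "wz": the turn, a rotation vector about the tool's x, y, z in units of 5 degrees (1.0 is 5 degrees); "x", "y", "z": the shift along the tool's x, y, z in units of 25 mm (1.0 is 25 mm); "hand": the finger opening in mm, from 0 to 85.4. A call has 1 to 5 rows; each row is the pose to reach, as a shift and turn from the pose measured when the call began, along the tool's axes at that moment; what a row does not reach only later rows make up. A row lasts 1/10 s, in which the tool goes at most 50 mm and 8.59 degrees, less where a joint would pass 70% of its speed; a pose out of reach is approached as far as the arm can. A call with a gripper value outside its range is refused whole. The fingers move at their own pace and stop on an object; the grip force is fixed at half the most. Time passes only in rows, so rows that repeat a pose let the fingers close. It gives the time, the measured TCP pose, the force and the opening at its end, in the units of the state.
- ctrl.get_state(): the state, without advancing time (a new reading comes with each control period).
- ctrl.grab_frame(name): name is "side" or "top" or "wrist"; returns a dict with "pixels" (420x560x3 uint8, red, green, blue), "fx", "fy", "cx", "cy" (pixels), "rvec" (rotation vector, rad) and "tvec" (3), from world to camera coordinates, as OpenCV has them. Camera axes: x right, y down, z forward; pixel columns grow to the right and rows downward; lengths in mm; the calibration is good to about 2 mm. A picture is of the moment at which its call begins. There is no depth.
- ctrl.sign_off(): hands the job in, once; it reports no verdict.
The state is a dict: "t": time; "joint_pos": joint angles; "qd": joint speeds; "joint_torque": joint torques, N m; "tool_pos": TCP position; "tool_rot": TCP orientation; "contact_force": force on the tool from outside, world axes, zero at the start; "ft_torque": the same for the moment, N m; "grip_width": finger opening in mm.
Only numpy, scipy, OpenCV 4.12 (cv2) and the standard library are available. Lean on these libraries where they do the work, as an engineer would, in place of code of your own. Each camera call takes 0.05 s, during which the arm holds its last target.

### The job

With your fingertips on its raised lip, push the small board, with the slip stone lying on it, along the two runners of its rack until you feel it drop into the locating notches and sit fully down and level. Then push the peg of the wooden turn-button round until the button lies squarely across the board and locks it, and move clear. Do not lift or carry anything; the stone stays lying on the middle of the board, and the other things on the bench stay where they are.

Things in the scene. Friction and masses are not known exactly. Their poses are not given: they have to be found in the camera images.
- rack: Wooden rack fixed to the bench, 340 mm long, 159 wide: two parallel runners, tops 40 mm above the bench, with guide lips outside them up to 56 mm (1.5 mm play each side of the board). Origin on the bench surface under its middle; x runs along the runners (-180 to +160 mm) in the direction to push the board, z up. The runners go on behind the notches, so a fast shove can carry the board past them.
- seat (a point): Where the board's origin comes to rest when seated: on the rack's centre line at x = +50 mm, 33 mm above the bench (4 mm play either way along the runners). Notches 7 mm deep are cut in the outer half of each runner at rack x = 0 and in the inner half at x = +100 mm, so that all four feet of the board fall in at once, only here.
- board: Loose board, 130 mm along the runners, 120 wide, 12 thick, 0.3 to 0.55 kg, on four 10 mm feet. Origin mid-length and mid-width, level with the feet's undersides: 40 mm above the bench on the runners (board top 62), 33 mm when seated (board top 55). x as the rack's; starts at rack x = -105 to -45 mm. Slides with about 2 to 5 N; the force rises sharply once the feet have dropped and meet the notch walls.
- lip_face (a point): Middle of the face to push on: the upright rear (-x) face of the board, where a lip 12 mm thick rises 22 mm above the board's top along the whole 120 mm width. This point is 33 mm above the board's origin; the face reaches from 23 mm below it to 11 mm above it.
- turn_button (a joint): Angle of the wooden turn-button about its upright pivot: 0 along the guide lip, pointing to the rack's +x; negative is outwards, away from the board; +1.57 squarely across the board. Travel -0.6 to +1.65; starts at -0.5 to -0.05, stays where left; needs about 0.5 N at the peg. Its underside passes 3.5 mm over the seated board; a board that has not dropped is in its way.
- pivot (a point): Pivot of the turn-button, on the guide lip at the rack's -y side (rack x = +85, y = -70.5 mm), at the height of the button's top, 70.5 mm above the bench. The button is 54 mm long, 16 mm wide and 12 mm thick.
- peg_top (a point): Top centre of the upright round peg on the turn-button, 10 mm in diameter, rising 28 mm above the button's top (98.5 mm above the bench), 41 mm from the pivot. The direction from pivot to peg turns with the button.
- slip_stone: Slip stone, a flat grey stone 40x100x11 mm, lying loose on the board behind its lip; rides along on it. Origin at the centre of its underside.
- small_offcut: Block of wood 40x50x24 mm beside the rack; leave alone. Origin at the centre of its underside.
- eraser: Eraser 19x42x13 mm beside the rack; leave alone. Origin at the centre of its underside.
- masking_tape: Roll of masking tape, 96 mm across, 24 mm high, left on the bench; leave alone.
- gouge_wide: Carving gouge 270 mm long at the back of the bench; leave alone.
Things that resemble listed ones, but are neither listed nor needed, are in the scene too. Leave any turquoise look-alike of the board alone.

How it is judged:
By the outcome, as a careful person would: the job done as asked, in the order asked, and still so for the second after the job is handed in, with the robot touching nothing.
It also fails if it takes over 48 s, if anything falls off the work surface, if the arm or the gripper's body presses on something with over 40 N, if the wrist force passes 120 N, or if a joint passes its speed limit or range.

## Working session

There is one attempt and no reset: what is moved stays moved. The work goes in short steps, Python scripts to look and compute and a tool call to move; the robot and the scene stay as the last step left them, time stands still between calls to the robot, and variables do not carry over. Pictures are saved under pics/ and viewed, and the job is handed in when it is done.

Besides the shell and the picture viewer there is one more tool, called after "Request:" as name([rows], argument=value, ...), one row to a line, values as JSON. play_rows: Moves the arm, as the interface text tells. Its arguments: {"type":"object","properties":{"steps":{"type":"array"}},"required":["steps"]}

```bash
mkdir -p pics; ls; python3 - <<'E'
from station import ctrl
import cv2
print(ctrl.get_state())
for n in ["side","top","wrist"]:
    f=ctrl.grab_frame(n); cv2.imwrite(f"pics/a_{n}.png",f["pixels"][:,:,::-1]); print(n,f["fx"],f["cx"],f["cy"],f["rvec"],f["tvec"])
E
```

```text
pics
{'t': 0.0, 'joint_pos': array([ 1.11698423e+00,  3.14219328e-01, -4.80968612e-02,  1.21014534e+00,
       -2.42973588e-05,  1.57080464e+00]), 'qd': array([-0.0002645 , -0.00027057,  0.00165661,  0.00101475,  0.00075812,
       -0.00035191]), 'joint_torque': array([-8.99790211e-05, -5.39584780e+01,  3.39752090e+01,  1.92544819e-02,
        1.58623316e-04,  1.20852619e-05]), 'tool_pos': array([262.79711791, 538.7593703 , 230.43074446]), 'tool_rot': array([-0.37501821,  0.6001616 ,  0.37437968,  0.59917214]), 'contact_force': array([-0.22119587, -0.12646353, -0.38712251]), 'ft_torque': array([-0.05541763,  0.01261554,  0.00136041]), 'grip_width': 85.43915704401215}
side 425.8281246062138 273.3645344670541 213.94893957412086 [ 1.98041028 -0.7186977   0.43392428] [-343.93867364  307.81827465  694.68728857]
top 531.1232327038197 282.0372873805358 210.2519323879535 [ 2.10661925 -2.10585976  0.21884191] [ 140.85666955  562.52033708 1468.38118526]
wrist 310.75116986668 279.14452725756803 210.84377140174345 [-2.42238207 -1.5152013  -0.24523214] [-597.8007252   -41.55665447  381.20035517]
```

View pics/a_side.png

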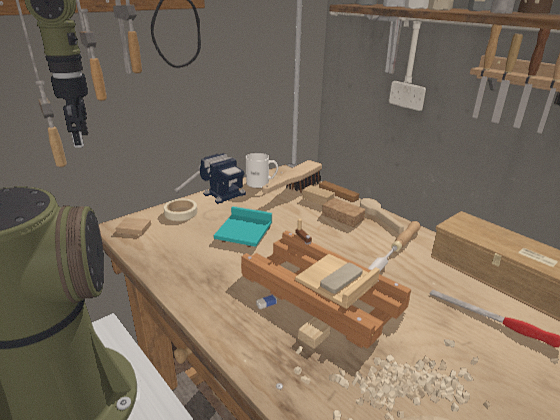

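View pics/a_top.png

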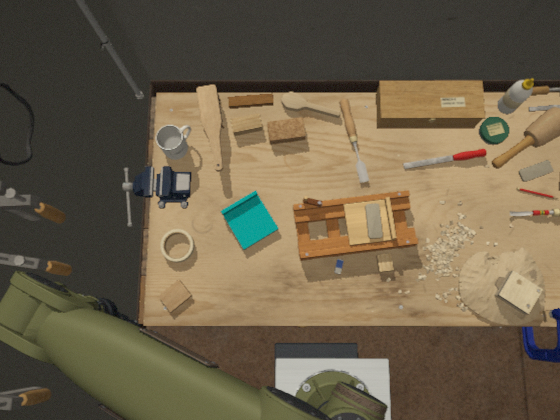

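View pics/a_wrist.png

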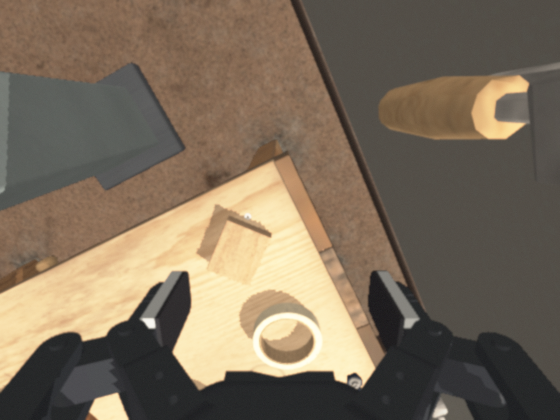

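```bash
cat > h.py <<'E'
import numpy as np,cv2
from scipy.spatial.transform import Rotation as R
def load(ctrl,n):
    f=ctrl.grab_frame(n); f["K"]=np.array([[f["fx"],0,f["cx"]],[0,f["fy"],f["cy"]],[0,0,1]]);return f
def ray(f,uv):
    Rm=cv2.Rodrigues(np.array(f["rvec"],float))[0];t=np.array(f["tvec"],float)
    d=Rm.T@np.linalg.inv(f["K"])@np.array([uv[0],uv[1],1.]);return -Rm.T@t,d
def onz(f,uv,z):
    c,d=ray(f,uv);return c+d*(z-c[2])/d[2]
def proj(f,P):
    return cv2.projectPoints(np.array(P,float).reshape(-1,1,3),np.array(f["rvec"],float),np.array(f["tvec"],float),f["K"],None)[0].reshape(-1,2)
def tri(f1,u1,f2,u2):
    c1,d1=ray(f1,u1);c2,d2=ray(f2,u2)
    d1/=np.linalg.norm(d1);d2/=np.linalg.norm(d2)
    s=np.linalg.lstsq(np.c_[d1,-d2],c2-c1,rcond=None)[0]
    a,b=c1+s[0]*d1,c2+s[1]*d2;return (a+b)/2,np.linalg.norm(a-b)
def crop(f,x0,y0,w,h,s,path):
    im=f["pixels"][y0:y0+h,x0:x0+w,::-1];cv2.imwrite(path,cv2.resize(im,None,fx=s,fy=s,interpolation=cv2.INTER_CUBIC))
E
python3 - <<'E'
from station import ctrl
from h import *
import pickle
t=load(ctrl,"top");s=load(ctrl,"side");pickle.dump((t,s),open("f0.pkl","wb"))
crop(t,285,180,145,105,5,"pics/b_top.png");crop(s,235,215,180,135,4,"pics/b_side.png")
E
```

```text
(no output)
```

View pics/b_top.png

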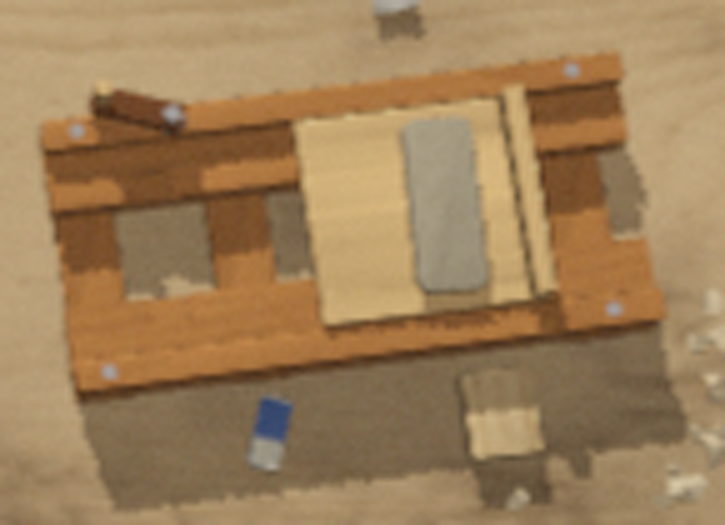

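View pics/b_side.png

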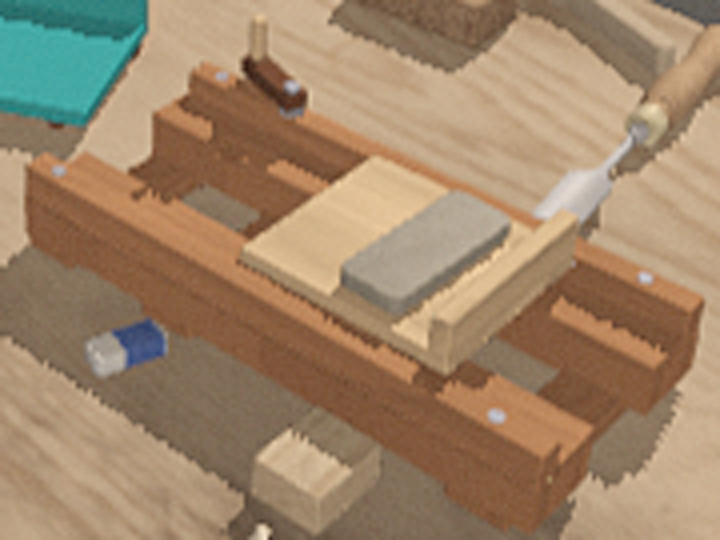

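```bash
python3 - <<'E'
from h import *
import pickle
t,s=pickle.load(open("f0.pkl","rb"))
T=lambda x,y:(285+x/5-.4,180+y/5-.4)
S=lambda x,y:(235+x/4-.4,215+y/4-.4)
def p(n,v):print(n,np.round(v,1))
c=[onz(t,T(*q),56) for q in [(42,122),(620,55),(662,312),(78,386)]]
for q in c:p("corner",q)
for i in range(4):p("len",np.linalg.norm(c[i]-c[(i+1)%4]))
# origin & axis
far0,far1,n1,n0=c # far: +x end, -x end
ex=((far0-far1)+(n0-n1));ex/=np.linalg.norm(ex);ey=np.array([-ex[1],ex[0],0])
mid=sum(c)/4; O=mid+10*ex;O[2]=0
p("O",O);p("ex",ex);p("ang",np.degrees(np.arctan2(ex[1],ex[0])))
def rk(v):v=np.array(v)-O;return np.array([v@ex,v@ey,v[2]])
for nm,q in dict(lipfarfront=(503,88),lipfarback=(523,86),lipnearback=(555,292),lipnearfront=(537,296)).items(): p(nm,rk(onz(t,T(*q),84)))
for nm,q in dict(bfar=(296,124),bnear=(325,325)).items():p(nm,rk(onz(t,T(*q),62)))
for nm,q in dict(s1=(403,122),s2=(468,117),s3=(487,288),s4=(417,290)).items():p(nm,rk(onz(t,T(*q),73)))
P,e=tri(t,T(103,92),s,S(260,19));p("peg tri",np.r_[P,e]);p("rk",rk(P))
P,e=tri(t,T(172,115),s,S(291,88));p("pivot",np.r_[P,e]);p("rk",rk(P))
p("peg98.5",rk(onz(t,T(103,90),98.5)));p("pivot",rk(onz(t,T(172,115),70.5)))
# predicted corners in side
for q in [(160,79.5),(160,-79.5),(-180,79.5),(-180,-79.5)]:
  W=O+q[0]*ex+q[1]*ey+[0,0,56]; a=proj(s,W)[0];p("side",(a-[235,215])*4)
np.savez("rack.npz",O=O,ex=ex,ey=ey)
E
```

```text
corner [582.  109.4  56. ]
corner [ 621.8 -226.7   56. ]
corner [ 470.9 -243.2   56. ]
corner [428.5  89.5  56. ]
len 338.5
len 151.8
len 335.3
len 154.7
O [524.6 -57.8   0. ]
ex [-0.1  1.   0. ]
ang 97.0
lipfarfront [-102.7  -58.7   84. ]
lipfarback [-114.2  -58.4   84. ]
lipnearback [-112.5   60.9   84. ]
lipnearfront [-102.2   61.9   84. ]
bfar [ 14.1 -56.9  62. ]
bnear [14.8 60.7 62. ]
s1 [-45.2 -48.3  73. ]
s2 [-82.5 -46.6  73. ]
s3 [-77.4  52.5  73. ]
s4 [-38.1  48.8  73. ]
peg tri [591.9  74.1  96.5   4.6]
rk [122.7 -83.   96.5]
pivot [583.5  34.5  70.1   1.5]
rk [ 84.5 -69.7  70.1]
peg98.5 [124.3 -82.   98.5]
pivot [ 85.1 -69.1  70.5]
side [ 18.7 160.1]
side [203.3  55.7]
side [536.  455.4]
side [702.3 292.3]
```

```bash
cat >> h.py <<'E'
def go(ctrl,rx,ry,z,yaw=None):
    """target rack coords, yaw deg of tool z axis in rack frame (tool x down)"""
    k=np.load("rack.npz");O,ex,ey=k["O"],k["ex"],k["ey"]
    st=ctrl.get_state();M=R.from_quat(st["tool_rot"]);p=st["tool_pos"]
    T=O+rx*ex+ry*ey;T[2]=z
    Rr=np.c_[ex,ey,[0,0,1]]
    print("t",st["t"],"F",np.round(st["contact_force"],2),"j",np.round(st["joint_pos"],2),"g",round(st["grip_width"],1))
    d=p-O
    print("now rack",np.round([d@ex,d@ey,p[2]],1),"axes in rack (cols x,y,z):\n",np.round(Rr.T@M.as_matrix(),3))
    print("shift/25:",np.round(M.inv().apply(T-p)/25,3),"dist",np.linalg.norm(T-p))
    if yaw is not None:
        a=np.radians(yaw);tz=np.array([np.cos(a),np.sin(a),0]);tx=np.array([0,0,-1.]);ty=np.cross(tz,tx)
        G=R.from_matrix(Rr@np.c_[tx,ty,tz])
        print("turn/5deg:",np.round(np.degrees((M.inv()*G).as_rotvec())/5,2))
E
python3 - <<'E'
from station import ctrl
from h import *
go(ctrl,-165,0,160,90);go(ctrl,-165,0,160,-90);go(ctrl,-165,0,160,0);go(ctrl,-165,0,160,180)
E
```

```text
t 0.25 F [ 0.65  0.47 -0.75] j [ 1.12  0.31 -0.05  1.21 -0.    1.57] g 85.1
now rack [624.3 186.9 230.9] axes in rack (cols x,y,z):
 [[-0.001  0.545  0.839]
 [ 0.     0.839 -0.545]
 [-1.    -0.    -0.001]]
shift/25: [  2.854 -23.469 -22.403] dist 814.2487537521799
turn/5deg: [-2.46e+01 -1.00e-02 -1.00e-02]
t 0.25 F [ 0.65  0.47 -0.75] j [ 1.12  0.31 -0.05  1.21 -0.    1.57] g 85.1
now rack [624.3 186.9 230.9] axes in rack (cols x,y,z):
 [[-0.001  0.545  0.839]
 [ 0.     0.839 -0.545]
 [-1.    -0.    -0.001]]
shift/25: [  2.854 -23.469 -22.403] dist 814.2487537521799
turn/5deg: [ 1.14e+01 -1.00e-02  0.00e+00]
t 0.25 F [ 0.65  0.47 -0.75] j [ 1.12  0.31 -0.05  1.21 -0.    1.57] g 85.1
now rack [624.3 186.9 230.9] axes in rack (cols x,y,z):
 [[-0.001  0.545  0.839]
 [ 0.     0.839 -0.545]
 [-1.    -0.    -0.001]]
shift/25: [  2.854 -23.469 -22.403] dist 814.2487537521799
turn/5deg: [-6.6  -0.01 -0.  ]
t 0.25 F [ 0.65  0.47 -0.75] j [ 1.12  0.31 -0.05  1.21 -0.    1.57] g 85.1
now rack [624.3 186.9 230.9] axes in rack (cols x,y,z):
 [[-0.001  0.545  0.839]
 [ 0.     0.839 -0.545]
 [-1.    -0.    -0.001]]
shift/25: [  2.854 -23.469 -22.403] dist 814.2487537521799
turn/5deg: [ 2.94e+01 -0.00e+00  1.00e-02]
```

Request:
play_rows([
  {"x":0,"y":-1.4,"z":-1.3,"wx":0.7,"hand":0},
  {"x":0,"y":-2.8,"z":-2.6,"wx":1.4,"hand":0},
  {"x":0,"y":-4.2,"z":-3.9,"wx":2.1,"hand":0},
  {"x":0,"y":-5.6,"z":-5.2,"wx":2.8,"hand":0},
  {"x":0,"y":-7,"z":-6.5,"wx":3.5,"hand":0},
])

```text
invalid input at $.steps[0]: expected keys wx, wy, wz, x, y, z, hand
```

```bash
python3 - <<'E'
from station import ctrl
from h import *
go(ctrl,-165,0,160,-90)
E
```

```text
t 0.25 F [ 0.65  0.47 -0.75] j [ 1.12  0.31 -0.05  1.21 -0.    1.57] g 85.1
now rack [624.3 186.9 230.9] axes in rack (cols x,y,z):
 [[-0.001  0.545  0.839]
 [ 0.     0.839 -0.545]
 [-1.    -0.    -0.001]]
shift/25: [  2.854 -23.469 -22.403] dist 814.2487537521799
turn/5deg: [ 1.14e+01 -1.00e-02  0.00e+00]
```

Request:
play_rows([
  {"wx":0.7,"wy":0,"wz":0,"x":0,"y":-1.4,"z":-1.3,"hand":0},
  {"wx":1.4,"wy":0,"wz":0,"x":0,"y":-2.8,"z":-2.6,"hand":0},
  {"wx":2.1,"wy":0,"wz":0,"x":0,"y":-4.2,"z":-3.9,"hand":0},
  {"wx":2.8,"wy":0,"wz":0,"x":0,"y":-5.6,"z":-5.2,"hand":0},
  {"wx":3.5,"wy":0,"wz":0,"x":0,"y":-7,"z":-6.5,"hand":0},
])

```text
t: 0.75
tool_pos: [349.2, 314.5, 231.0]
tool_rot: [-0.279, 0.65, 0.278, 0.65]
contact_force: [1.4, 0.3, 0.5]
grip_width: 12.1
```

```bash
python3 - <<'E'
from station import ctrl
from h import *
go(ctrl,-165,0,160,-90)
E
```

```text
t 0.75 F [1.36 0.29 0.46] j [ 0.73  0.07 -0.35  1.15 -0.    1.49] g 12.1
now rack [391.  128.6 231. ] axes in rack (cols x,y,z):
 [[-0.001  0.773  0.634]
 [ 0.     0.634 -0.773]
 [-1.    -0.    -0.   ]]
shift/25: [  2.855 -20.452 -10.133] dist 575.0578795855064
turn/5deg: [ 7.88 -0.    0.01]
```

Request:
play_rows([
  {"wx":0.8,"wy":0,"wz":0,"x":0,"y":-1.7,"z":-0.85,"hand":0},
  {"wx":1.6,"wy":0,"wz":0,"x":0,"y":-3.4,"z":-1.7,"hand":0},
  {"wx":2.4,"wy":0,"wz":0,"x":0,"y":-5.1,"z":-2.55,"hand":0},
  {"wx":3.2,"wy":0,"wz":0,"x":0,"y":-6.8,"z":-3.4,"hand":0},
  {"wx":4,"wy":0,"wz":0,"x":0,"y":-8.5,"z":-4.25,"hand":0},
])

```text
t: 1.25
tool_pos: [430.0, 89.1, 231.4]
tool_rot: [-0.161, 0.688, 0.16, 0.689]
contact_force: [0.5, -0.0, 0.5]
grip_width: -0.2
```

```bash
python3 - <<'E'
from station import ctrl
from h import *
go(ctrl,-165,0,160,-90)
E
```

```text
t 1.25 F [ 0.47 -0.03  0.53] j [ 0.2   0.01 -0.41  1.15 -0.    1.32] g -0.2
now rack [157.4  75.9 231.4] axes in rack (cols x,y,z):
 [[-0.001  0.944  0.329]
 [-0.001  0.329 -0.944]
 [-1.    -0.001  0.   ]]
shift/25: [  2.865 -13.175  -1.382] dist 338.82888998190714
turn/5deg: [3.85 0.01 0.01]
```

Request:
play_rows([
  {"wx":0.7,"wy":0,"wz":0,"x":0,"y":-1.9,"z":-0.2,"hand":0},
  {"wx":1.4,"wy":0,"wz":0,"x":0,"y":-3.8,"z":-0.4,"hand":0},
  {"wx":2.1,"wy":0,"wz":0,"x":0,"y":-5.7,"z":-0.6,"hand":0},
  {"wx":2.8,"wy":0,"wz":0,"x":0,"y":-7.6,"z":-0.8,"hand":0},
  {"wx":3.5,"wy":0,"wz":0,"x":0,"y":-9.5,"z":-1,"hand":0},
])

```text
t: 1.75
tool_pos: [513.0, -137.0, 231.7]
tool_rot: [-0.053, 0.705, 0.053, 0.706]
contact_force: [0.9, 1.0, 0.3]
grip_width: -0.1
```

```bash
python3 - <<'E'
from station import ctrl
from h import *
go(ctrl,-165,0,130,-90)
E
```

```text
t 1.75 F [0.93 0.96 0.31] j [-0.26  0.18 -0.22  1.17  0.    1.16] g -0.1
now rack [-77.2  21.2 231.7] axes in rack (cols x,y,z):
 [[-0.     1.     0.027]
 [-0.001  0.027 -1.   ]
 [-1.    -0.     0.001]]
shift/25: [ 4.069 -3.534  0.747] dist 136.0112764157587
turn/5deg: [0.31 0.01 0.01]
```

Request:
play_rows([
  {"wx":0.1,"wy":0,"wz":0,"x":0.6,"y":-1.8,"z":0.3,"hand":0},
  {"wx":0.2,"wy":0,"wz":0,"x":1.2,"y":-3.3,"z":0.6,"hand":0},
  {"wx":0.3,"wy":0,"wz":0,"x":2.4,"y":-3.6,"z":0.72,"hand":0},
  {"wx":0.3,"wy":0,"wz":0,"x":3.6,"y":-3.6,"z":0.72,"hand":0},
  {"wx":0.3,"wy":0,"wz":0,"x":4,"y":-3.6,"z":0.72,"hand":0},
])

```text
t: 2.25
tool_pos: [542.1, -223.1, 128.3]
tool_rot: [-0.043, 0.707, 0.044, 0.704]
contact_force: [-0.9, 0.8, -0.0]
grip_width: 0.4
```

```bash
python3 - <<'E'
from station import ctrl
from h import *
t=load(ctrl,"top");s=load(ctrl,"side")
crop(t,285,180,145,105,5,"pics/c_top.png");crop(s,235,195,180,135,4,"pics/c_side.png")
go(ctrl,-140,1,66,-90)
E
```

```text
t 2.35 F [0.42 0.11 0.72] j [-0.39  0.35 -0.23  0.99  0.    1.06] g -0.1
now rack [-165.9    2.   130.1] axes in rack (cols x,y,z):
 [[ 0.001  1.     0.001]
 [ 0.002  0.001 -1.   ]
 [-1.     0.001 -0.002]]
shift/25: [2.567 1.031 0.047] dist 69.17073873735809
turn/5deg: [ 0.01 -0.02 -0.02]
```

View pics/c_top.png

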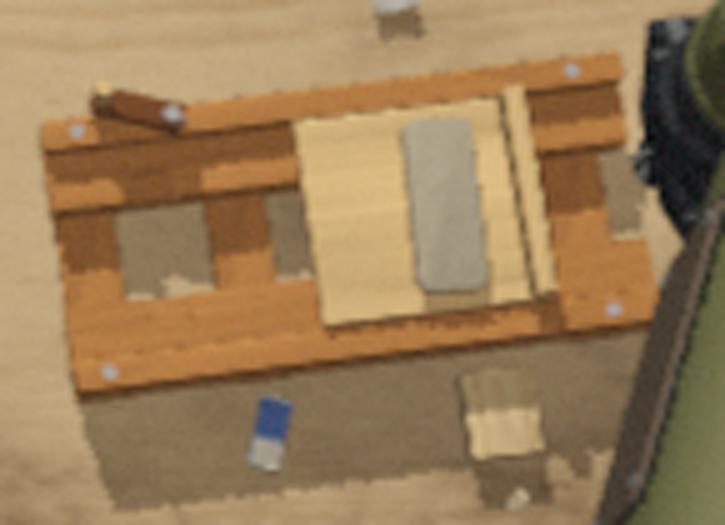

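View pics/c_side.png

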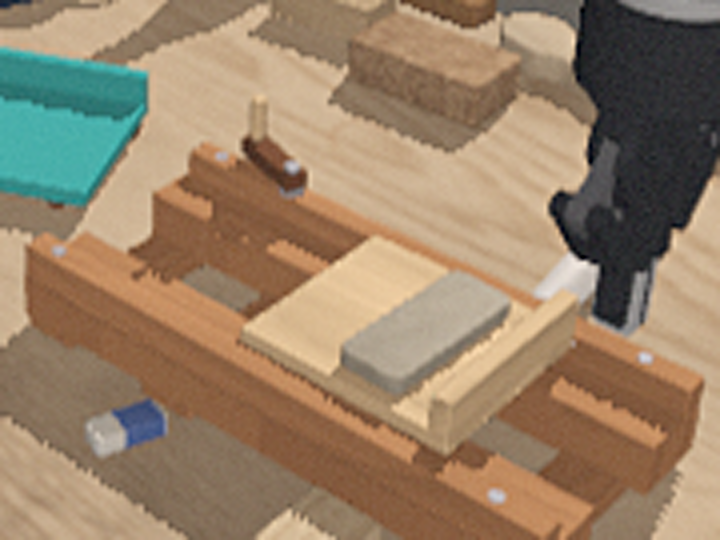

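Request:
play_rows([
  {"wx":0,"wy":0,"wz":0,"x":1.2,"y":0,"z":0.05,"hand":0},
  {"wx":0,"wy":0,"wz":0,"x":2.2,"y":0.2,"z":0.05,"hand":0},
  {"wx":0,"wy":0,"wz":0,"x":2.56,"y":0.6,"z":0.05,"hand":0},
  {"wx":0,"wy":0,"wz":0,"x":2.56,"y":0.9,"z":0.05,"hand":0},
  {"wx":0,"wy":0,"wz":0,"x":2.56,"y":1.0,"z":0.05,"hand":0},
])

```text
t: 2.85
tool_pos: [541.7, -196.7, 67.9]
tool_rot: [-0.044, 0.706, 0.044, 0.706]
contact_force: [1.3, 0.0, -0.2]
grip_width: -0.2
```

Request:
play_rows([
  {"wx":0,"wy":0,"wz":0,"x":0,"y":0.1,"z":0,"hand":0},
  {"wx":0,"wy":0,"wz":0,"x":0,"y":0.25,"z":0,"hand":0},
  {"wx":0,"wy":0,"wz":0,"x":0,"y":0.4,"z":0,"hand":0},
  {"wx":0,"wy":0,"wz":0,"x":0,"y":0.55,"z":0,"hand":0},
  {"wx":0,"wy":0,"wz":0,"x":0,"y":0.7,"z":0,"hand":0},
])

```text
t: 3.35
tool_pos: [539.9, -180.0, 68.3]
tool_rot: [-0.044, 0.706, 0.043, 0.706]
contact_force: [0.8, -3.8, 2.5]
grip_width: -0.1
```

```bash
python3 - <<'E'
from station import ctrl
from h import *
s=load(ctrl,"side")
crop(s,235,195,180,135,4,"pics/d_side.png")
go(ctrl,-26,1,66,-90)
E
```

```text
t 3.4 F [ 0.92 -1.74  1.55] j [-0.32  0.37 -0.36  0.84 -0.    1.13] g -0.0
now rack [-122.6   -0.3   68.3] axes in rack (cols x,y,z):
 [[-0.001  1.     0.002]
 [-0.     0.002 -1.   ]
 [-1.    -0.001  0.   ]]
shift/25: [ 0.088  3.863 -0.042] dist 96.61709508187762
turn/5deg: [0.03 0.   0.01]
```

View pics/d_side.png

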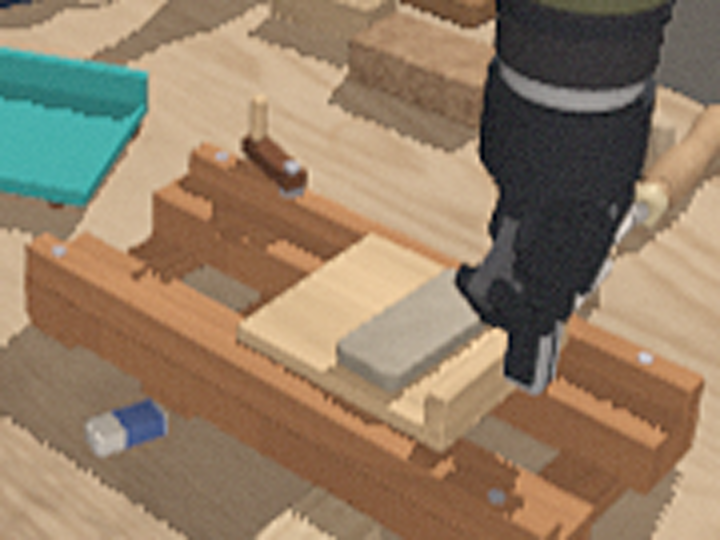

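Request:
play_rows([
  {"wx":0,"wy":0,"wz":0,"x":0.06,"y":0.2,"z":0,"hand":0},
  {"wx":0,"wy":0,"wz":0,"x":0.06,"y":0.4,"z":-0.01,"hand":0},
  {"wx":0,"wy":0,"wz":0,"x":0.06,"y":0.6,"z":-0.02,"hand":0},
  {"wx":0,"wy":0,"wz":0,"x":0.06,"y":0.8,"z":-0.03,"hand":0},
  {"wx":0,"wy":0,"wz":0,"x":0.06,"y":1.0,"z":-0.04,"hand":0},
])

```text
t: 3.9
tool_pos: [535.9, -154.5, 67.0]
tool_rot: [-0.044, 0.706, 0.044, 0.706]
contact_force: [0.2, -5.5, 3.6]
grip_width: -0.3
```

Request:
play_rows([
  {"wx":0,"wy":0,"wz":0,"x":0.03,"y":0.2,"z":0,"hand":0},
  {"wx":0,"wy":0,"wz":0,"x":0.03,"y":0.4,"z":0,"hand":0},
  {"wx":0,"wy":0,"wz":0,"x":0.03,"y":0.6,"z":0,"hand":0},
  {"wx":0,"wy":0,"wz":0,"x":0.03,"y":0.8,"z":0,"hand":0},
  {"wx":0,"wy":0,"wz":0,"x":0.03,"y":1.0,"z":0,"hand":0},
])

```text
t: 4.4
tool_pos: [532.6, -129.3, 66.1]
tool_rot: [-0.044, 0.706, 0.044, 0.706]
contact_force: [0.6, -3.6, 2.3]
grip_width: 0.0
```

```bash
python3 - <<'E'
from station import ctrl
from h import *
s=load(ctrl,"side")
crop(s,235,195,180,135,4,"pics/e_side.png")
go(ctrl,-26,1,66,-90)
E
```

```text
t 4.45 F [ 1.12 -2.23  1.5 ] j [-0.24  0.34 -0.41  0.82  0.    1.21] g -0.1
now rack [-71.    0.8  66. ] axes in rack (cols x,y,z):
 [[ 0.     1.     0.003]
 [-0.     0.003 -1.   ]
 [-1.     0.     0.   ]]
shift/25: [ 0.002  1.799 -0.003] dist 44.98385691524914
turn/5deg: [ 0.03  0.   -0.  ]
```

View pics/e_side.png

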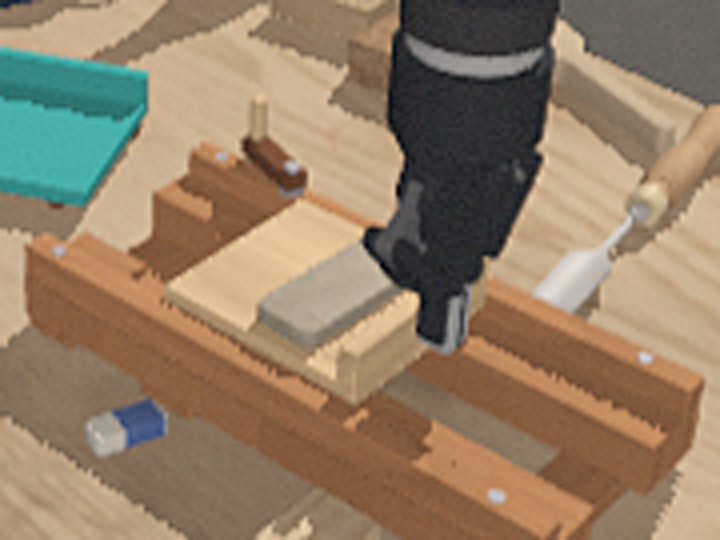

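Request:
play_rows([
  {"wx":0,"wy":0,"wz":0,"x":0,"y":0.2,"z":0,"hand":0},
  {"wx":0,"wy":0,"wz":0,"x":0,"y":0.4,"z":0,"hand":0},
  {"wx":0,"wy":0,"wz":0,"x":0,"y":0.6,"z":0,"hand":0},
  {"wx":0,"wy":0,"wz":0,"x":0,"y":0.8,"z":0,"hand":0},
  {"wx":0,"wy":0,"wz":0,"x":0,"y":1.0,"z":0,"hand":0},
])

```text
t: 4.95
tool_pos: [529.1, -103.1, 66.0]
tool_rot: [-0.044, 0.706, 0.044, 0.706]
contact_force: [0.1, -3.4, 3.4]
grip_width: 0.0
```

Request:
play_rows([
  {"wx":0,"wy":0,"wz":0,"x":0,"y":0.1,"z":0,"hand":0},
  {"wx":0,"wy":0,"wz":0,"x":0,"y":0.2,"z":0,"hand":0},
  {"wx":0,"wy":0,"wz":0,"x":0,"y":0.3,"z":0,"hand":0},
  {"wx":0,"wy":0,"wz":0,"x":0,"y":0.38,"z":0,"hand":0},
])

```text
t: 5.35
tool_pos: [527.9, -93.5, 65.9]
tool_rot: [-0.044, 0.706, 0.044, 0.706]
contact_force: [0.2, -2.5, 3.0]
grip_width: -0.1
```

```bash
python3 - <<'E'
from station import ctrl
from h import *
go(ctrl,-26,1,66,-90)
E
```

```text
t 5.35 F [ 0.18 -2.51  3.03] j [-0.18  0.32 -0.44  0.81  0.    1.27] g -0.1
now rack [-35.8   1.1  65.9] axes in rack (cols x,y,z):
 [[ 0.     1.     0.003]
 [ 0.     0.003 -1.   ]
 [-1.     0.    -0.   ]]
shift/25: [-0.002  0.393  0.004] dist 9.826446548750772
turn/5deg: [ 0.03 -0.   -0.  ]
```

Request:
play_rows([
  {"wx":0,"wy":0,"wz":0,"x":0,"y":0.08,"z":0,"hand":0},
  {"wx":0,"wy":0,"wz":0,"x":0,"y":0.16,"z":0,"hand":0},
  {"wx":0,"wy":0,"wz":0,"x":0,"y":0.24,"z":0,"hand":0},
])

```text
t: 5.65
tool_pos: [526.5, -86.9, 65.5]
tool_rot: [-0.044, 0.706, 0.045, 0.705]
contact_force: [0.2, -3.7, 2.0]
grip_width: 0.3
```

Request:
play_rows([
  {"wx":0,"wy":0,"wz":0,"x":0,"y":0.08,"z":0,"hand":0},
  {"wx":0,"wy":0,"wz":0,"x":0,"y":0.16,"z":0,"hand":0},
])

```text
t: 5.85
tool_pos: [526.0, -82.8, 65.6]
tool_rot: [-0.044, 0.706, 0.045, 0.705]
contact_force: [-0.0, -3.1, 2.5]
grip_width: -0.3
```

```bash
python3 - <<'E'
from station import ctrl
from h import *
s=load(ctrl,"side")
crop(s,235,195,180,135,4,"pics/f_side.png")
go(ctrl,-26,1,66,-90)
E
```

```text
t 5.9 F [ 0.98 -3.18  2.68] j [-0.16  0.32 -0.45  0.81  0.    1.29] g 0.1
now rack [-24.6   1.6  65.5] axes in rack (cols x,y,z):
 [[ 0.002  1.     0.003]
 [ 0.001  0.003 -1.   ]
 [-1.     0.002 -0.001]]
shift/25: [-0.019 -0.055  0.025] dist 1.5904276672658504
turn/5deg: [ 0.04 -0.01 -0.02]
```

View pics/f_side.png

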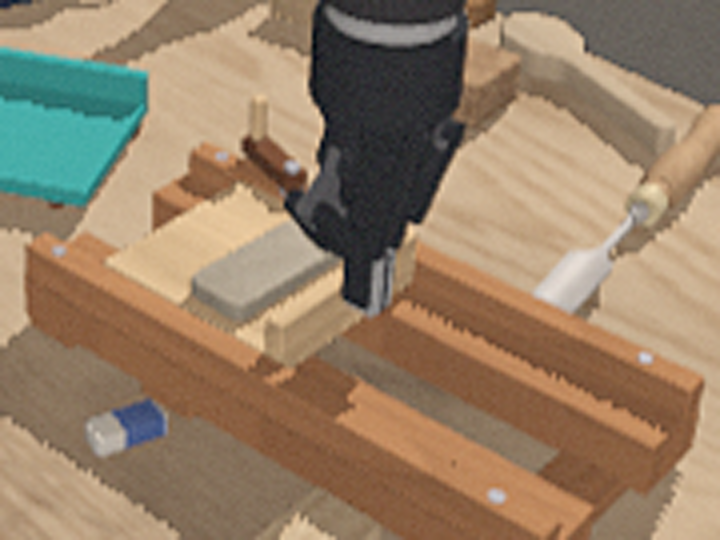

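Request:
play_rows([
  {"wx":0,"wy":0,"wz":0,"x":0,"y":0.05,"z":0,"hand":0},
  {"wx":0,"wy":0,"wz":0,"x":0,"y":0.1,"z":0,"hand":0},
])

```text
t: 6.1
tool_pos: [525.9, -80.6, 65.6]
tool_rot: [-0.044, 0.706, 0.044, 0.705]
contact_force: [1.7, -7.6, 0.2]
grip_width: 0.0
```

```bash
python3 - <<'E'
from station import ctrl
from h import *
s=load(ctrl,"side")
crop(s,235,195,180,135,4,"pics/g_side.png")
go(ctrl,-26,1,66,-90)
E
```

```text
t 6.15 F [ 0.86 -5.95  0.88] j [-0.15  0.31 -0.45  0.81 -0.    1.29] g 0.0
now rack [-22.8   1.4  65.6] axes in rack (cols x,y,z):
 [[ 0.     1.     0.003]
 [ 0.001  0.003 -1.   ]
 [-1.     0.    -0.001]]
shift/25: [-0.016 -0.13   0.017] dist 3.303586911981648
turn/5deg: [ 0.04 -0.01 -0.  ]
```

View pics/g_side.png

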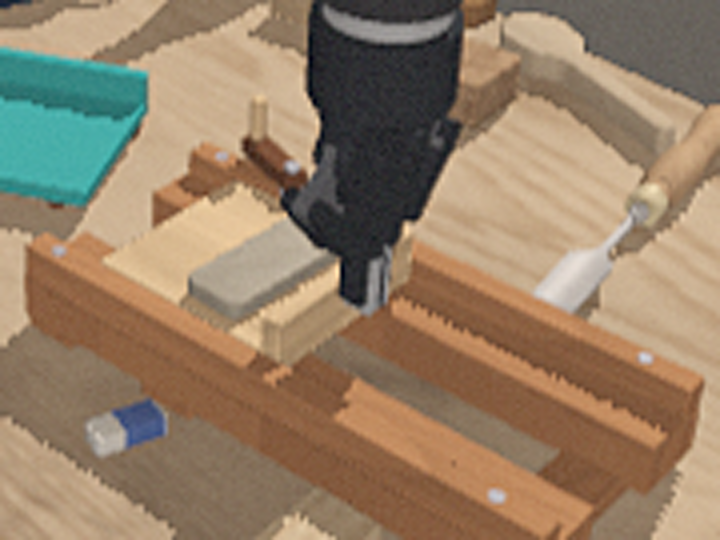

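Request:
play_rows([
  {"wx":0,"wy":0,"wz":0,"x":0,"y":0.1,"z":0,"hand":0},
  {"wx":0,"wy":0,"wz":0,"x":0,"y":0.14,"z":0,"hand":0},
])

```text
t: 6.35
tool_pos: [526.0, -80.4, 65.8]
tool_rot: [-0.047, 0.706, 0.041, 0.706]
contact_force: [1.9, -15.6, 0.1]
grip_width: 0.0
```

Request:
play_rows([
  {"wx":0,"wy":0,"wz":0,"x":0,"y":-0.3,"z":0,"hand":0},
  {"wx":0,"wy":0,"wz":0,"x":0,"y":-0.9,"z":0,"hand":0},
  {"wx":0,"wy":0,"wz":0,"x":-0.6,"y":-1.2,"z":0,"hand":0},
  {"wx":0,"wy":0,"wz":0,"x":-2,"y":-1.2,"z":0,"hand":0},
  {"wx":0,"wy":0,"wz":0,"x":-3,"y":-1.2,"z":0,"hand":0},
])

```text
t: 6.85
tool_pos: [529.5, -109.9, 141.9]
tool_rot: [-0.046, 0.706, 0.041, 0.705]
contact_force: [0.8, 0.7, -0.4]
grip_width: 0.2
```

```bash
python3 - <<'E'
from station import ctrl
from h import *
import pickle
t=load(ctrl,"top");s=load(ctrl,"side");pickle.dump((t,s),open("f1.pkl","wb"))
crop(t,285,180,145,105,5,"pics/h_top.png");crop(s,235,195,180,135,4,"pics/h_side.png")
go(ctrl,-26,1,66,-90)
E
```

```text
t 6.95 F [ 1.19 -1.38 -0.57] j [-0.2   0.25 -0.33  0.98 -0.01  1.25] g -0.0
now rack [-52.9  -1.  144.3] axes in rack (cols x,y,z):
 [[-0.008  1.     0.001]
 [-0.004  0.001 -1.   ]
 [-1.    -0.008  0.004]]
shift/25: [ 3.123  1.101 -0.093] dist 82.82126238763576
turn/5deg: [0.02 0.05 0.09]
```

View pics/h_side.png

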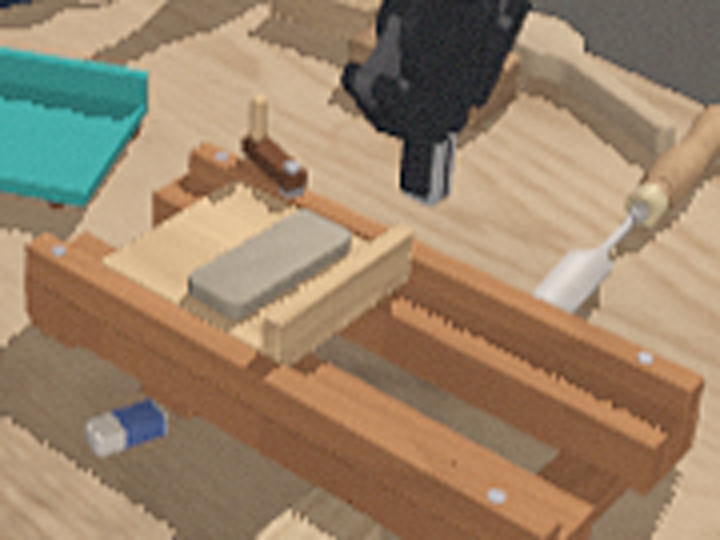

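View pics/h_top.png

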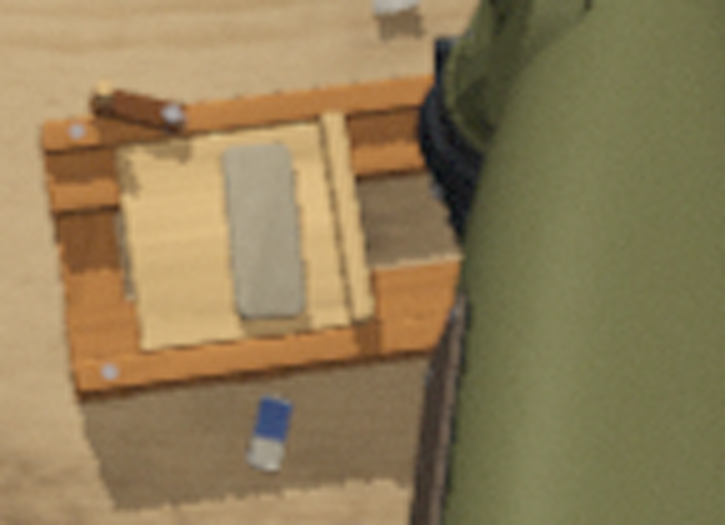

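```bash
python3 - <<'E'
from h import *
import pickle
t,s=pickle.load(open("f1.pkl","rb"))
k=np.load("rack.npz");O,ex,ey=k["O"],k["ex"],k["ey"]
def rk(v):v=np.array(v)-O;return np.round([v@ex,v@ey,v[2]],1)
T=lambda x,y:(285+x/5-.4,180+y/5-.4)
S=lambda x,y:(235+x/4-.4,195+y/4-.4)
for a,b in [((343,113),(412,232)),((353,322),(265,322)),((372,316),(282,330))]:
    P,e=tri(t,T(*a),s,S(*b));print("lip corner",rk(P),round(e,1))
for q in [(120,150),(143,350)]:print("front",rk(onz(t,T(*q),55)))
for z in(77,84):print("lip back",[rk(onz(t,T(*q),z)) for q in [(343,113),(372,316)]])
for z in(66,73):print("stone",z,[rk(onz(t,T(*q),z)) for q in [(222,148),(287,143),(303,315),(237,316)]])
E
```

```text
lip corner [-11.8 -57.4  75.5] 0.7
lip corner [-1.2 60.7 72.4] 4.6
lip corner [-12.   59.   72.1] 3.3
front [116.3 -55.6  55. ]
front [118.6  61.4  55. ]
lip back [array([-11.3, -56.8,  77. ]), array([-10. ,  60.9,  77. ])]
lip back [array([-10.2, -55.3,  84. ]), array([-8.9, 61.8, 84. ])]
stone 66 [array([ 58.8, -47.3,  66. ]), array([ 21.4, -45.7,  66. ]), array([26.9, 54.1, 66. ]), array([64. , 50.1, 66. ])]
stone 73 [array([ 59.6, -45.9,  73. ]), array([ 22.4, -44.2,  73. ]), array([27.8, 55.1, 73. ]), array([64.7, 51.1, 73. ])]
```

```bash
python3 - <<'E'
from station import ctrl
from h import *
go(ctrl,140,-105,135,-144)
E
```

```text
t 6.95 F [ 1.19 -1.38 -0.57] j [-0.2   0.25 -0.33  0.98 -0.01  1.25] g -0.0
now rack [-52.9  -1.  144.3] axes in rack (cols x,y,z):
 [[-0.008  1.     0.001]
 [-0.004  0.001 -1.   ]
 [-1.    -0.008  0.004]]
shift/25: [0.329 7.713 4.168] dist 219.33219059482758
turn/5deg: [10.82  0.09  0.06]
```

Request:
play_rows([
  {"wx":1.5,"wy":0,"wz":0,"x":0,"y":1.2,"z":0.7,"hand":0},
  {"wx":3,"wy":0,"wz":0,"x":0,"y":2.8,"z":1.5,"hand":0},
  {"wx":4.5,"wy":0,"wz":0,"x":0,"y":4.4,"z":2.4,"hand":0},
  {"wx":6,"wy":0,"wz":0,"x":0,"y":6,"z":3.3,"hand":0},
  {"wx":7.5,"wy":0,"wz":0,"x":0,"y":7.2,"z":3.9,"hand":0},
])

```text
t: 7.45
tool_pos: [606.8, 82.9, 142.0]
tool_rot: [0.185, 0.68, -0.189, 0.684]
contact_force: [0.2, -0.8, 0.4]
grip_width: -0.1
```

```bash
python3 - <<'E'
from station import ctrl
from h import *
go(ctrl,140,-105,130,-144)
E
```

```text
t 7.45 F [ 0.19 -0.81  0.35] j [ 0.14  0.38 -0.16  1.03 -0.01  2.24] g -0.1
now rack [129.6 -98.8 142. ] axes in rack (cols x,y,z):
 [[-0.006  0.792 -0.611]
 [-0.003 -0.611 -0.792]
 [-1.    -0.003  0.006]]
shift/25: [ 0.478  0.483 -0.059] dist 17.03843021610644
turn/5deg: [3.27 0.08 0.03]
```

Request:
play_rows([
  {"wx":1.2,"wy":0,"wz":0,"x":0.1,"y":0.2,"z":0,"hand":0},
  {"wx":2.4,"wy":0,"wz":0,"x":0.3,"y":0.5,"z":-0.05,"hand":0},
  {"wx":3.3,"wy":0,"wz":0,"x":0.48,"y":0.5,"z":-0.06,"hand":0},
  {"wx":3.3,"wy":0.08,"wz":0,"x":0.48,"y":0.5,"z":-0.06,"hand":0},
])

```text
t: 7.85
tool_pos: [610.5, 94.6, 127.9]
tool_rot: [0.282, 0.65, -0.284, 0.647]
contact_force: [0.8, 1.4, -0.3]
grip_width: 0.3
```

```bash
python3 - <<'E'
from station import ctrl
from h import *
t=load(ctrl,"top");s=load(ctrl,"side")
crop(t,250,150,145,105,5,"pics/i_top.png");crop(s,235,175,180,135,4,"pics/i_side.png")
go(ctrl,140,-105,80,-144)
E
```

```text
t 7.95 F [ 0.74  0.02 -0.21] j [ 0.15  0.41 -0.15  1.02 -0.    2.54] g -0.2
now rack [ 140.1 -104.7  129. ] axes in rack (cols x,y,z):
 [[-0.001  0.587 -0.81 ]
 [ 0.004 -0.81  -0.587]
 [-1.    -0.003 -0.002]]
shift/25: [1.959 0.014 0.015] dist 48.97521732280235
turn/5deg: [-0.01 -0.02  0.04]
```

View pics/i_side.png

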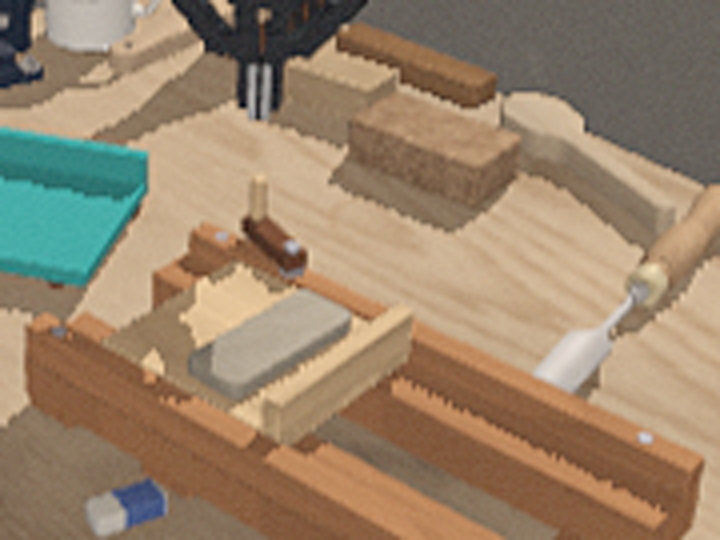

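View pics/i_top.png

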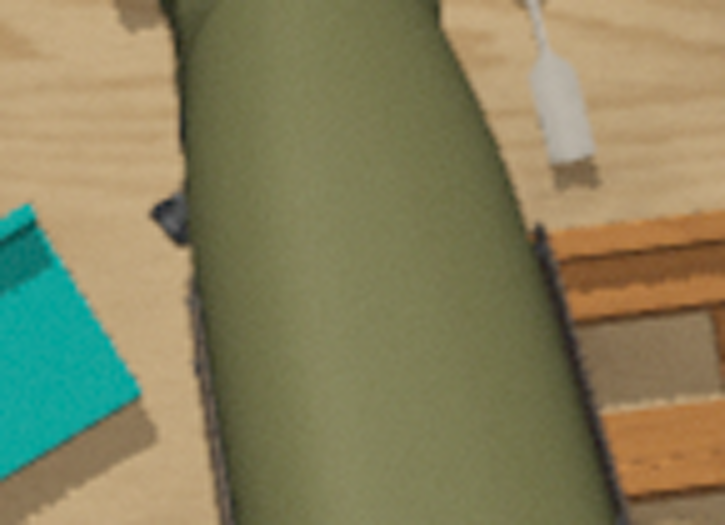

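Request:
play_rows([
  {"wx":0,"wy":0,"wz":0,"x":1,"y":0,"z":0,"hand":0},
  {"wx":0,"wy":0,"wz":0,"x":1.7,"y":0,"z":0,"hand":0},
  {"wx":0,"wy":0,"wz":0,"x":1.96,"y":0,"z":0,"hand":0},
  {"wx":0,"wy":0,"wz":0,"x":1.96,"y":0,"z":0,"hand":0},
])

```text
t: 8.35
tool_pos: [610.4, 93.5, 79.1]
tool_rot: [0.281, 0.65, -0.283, 0.647]
contact_force: [0.3, -0.1, 0.2]
grip_width: -0.3
```

```bash
cat >> h.py <<'E'
def arc(ctrl,ths,off=16,z=80,piv=(85,-69.5)):
    k=np.load("rack.npz");O,ex,ey=k["O"],k["ex"],k["ey"]
    st=ctrl.get_state();M=R.from_quat(st["tool_rot"]);p=st["tool_pos"];d=p-O
    print("t",st["t"],"F rack",np.round([st["contact_force"]@ex,st["contact_force"]@ey,st["contact_force"][2]],1),"now",np.round([d@ex,d@ey,p[2]],1))
    for th in ths:
        a=np.radians(th);q=np.array(piv)+41*np.array([np.cos(a),np.sin(a)])-off*np.array([-.588,.809])
        T=O+q[0]*ex+q[1]*ey;T[2]=z
        print(th,np.round(q,1),np.round(M.inv().apply(T-p)/25,2))
E
python3 - <<'E'
from station import ctrl
from h import *
arc(ctrl,[-24,-18,-10,0,10,20,30])
go(ctrl,140,-105,80,-144)
E
```

```text
t 8.35 F rack [-0.2 -0.3  0.2] now [ 139.8 -103.6   79.1]
-24 [131.9 -99.1] [-0.04 -0.33  0.15]
-18 [133.4 -95.1] [-0.03 -0.43  0.01]
-10 [134.8 -89.6] [-0.03 -0.57 -0.17]
0 [135.4 -82.4] [-0.03 -0.79 -0.36]
10 [134.8 -75.3] [-0.03 -1.03 -0.5 ]
20 [132.9 -68.4] [-0.03 -1.3  -0.61]
30 [129.9 -61.9] [-0.03 -1.58 -0.66]
t 8.35 F [ 0.33 -0.13  0.23] j [ 0.15  0.45 -0.21  0.92 -0.    2.54] g -0.3
now rack [ 139.8 -103.6   79.1] axes in rack (cols x,y,z):
 [[-0.     0.587 -0.809]
 [ 0.006 -0.809 -0.587]
 [-1.    -0.005 -0.003]]
shift/25: [-0.037  0.05   0.025] dist 1.670012742132087
turn/5deg: [-0.01 -0.04  0.06]
```

Request:
play_rows([
  {"wx":0,"wy":0,"wz":0,"x":-0.04,"y":-0.2,"z":0,"hand":0},
  {"wx":0,"wy":0,"wz":0,"x":-0.04,"y":-0.4,"z":0,"hand":0},
  {"wx":0,"wy":0,"wz":0,"x":-0.04,"y":-0.57,"z":-0.17,"hand":0},
  {"wx":0,"wy":0,"wz":0,"x":-0.04,"y":-0.68,"z":-0.27,"hand":0},
  {"wx":0,"wy":0,"wz":0,"x":-0.04,"y":-0.8,"z":-0.36,"hand":0},
])

```text
t: 8.85
tool_pos: [590.3, 87.8, 81.6]
tool_rot: [0.282, 0.65, -0.282, 0.647]
contact_force: [0.6, 2.7, 0.3]
grip_width: 0.1
```

```bash
python3 - <<'E'
from station import ctrl
from h import *
s=load(ctrl,"side")
crop(s,235,175,180,135,4,"pics/j_side.png")
arc(ctrl,[0,10,20,30,40,50,60,70])
E
```

```text
t 8.9 F rack [1.1 0.4 0.5] now [135.9 -82.1  81.4]
0 [135.4 -82.4] [ 0.06 -0.    0.03]
10 [134.8 -75.3] [ 0.06 -0.25 -0.12]
20 [132.9 -68.4] [ 0.06 -0.51 -0.22]
30 [129.9 -61.9] [ 0.06 -0.79 -0.28]
40 [125.8 -56.1] [ 0.06 -1.08 -0.28]
50 [120.8 -51. ] [ 0.06 -1.36 -0.24]
60 [114.9 -46.9] [ 0.06 -1.63 -0.15]
70 [108.4 -43.9] [ 0.06 -1.88 -0.01]
```

View pics/j_side.png

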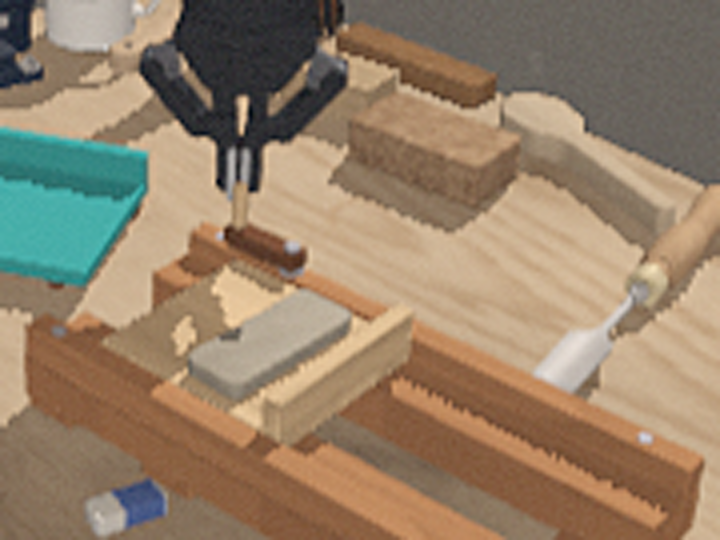

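Request:
play_rows([
  {"wx":0,"wy":0,"wz":0,"x":0.05,"y":-0.25,"z":-0.12,"hand":0},
  {"wx":0,"wy":0,"wz":0,"x":0.05,"y":-0.51,"z":-0.22,"hand":0},
  {"wx":0,"wy":0,"wz":0,"x":0.05,"y":-0.79,"z":-0.28,"hand":0},
  {"wx":0,"wy":0,"wz":0,"x":0.05,"y":-1.08,"z":-0.28,"hand":0},
  {"wx":0,"wy":0,"wz":0,"x":0.05,"y":-1.36,"z":-0.24,"hand":0},
])

```text
t: 9.4
tool_pos: [559.7, 67.6, 80.2]
tool_rot: [0.281, 0.65, -0.283, 0.647]
contact_force: [0.4, 0.5, -0.1]
grip_width: -0.0
```

```bash
python3 - <<'E'
from station import ctrl
from h import *
s=load(ctrl,"side")
crop(s,235,175,180,135,4,"pics/k_side.png")
arc(ctrl,[50,60,70,80,85,90])
E
```

```text
t 9.45 F rack [-0.2 -0.4  0.7] now [119.5 -49.4  80.1]
50 [120.8 -51. ] [ 0.    0.08 -0.  ]
60 [114.9 -46.9] [ 0.01 -0.19  0.09]
70 [108.4 -43.9] [ 0.01 -0.44  0.23]
80 [101.5 -42.1] [ 0.01 -0.66  0.41]
85 [ 98.  -41.6] [ 0.01 -0.76  0.51]
90 [ 94.4 -41.4] [ 0.01 -0.85  0.62]
```

View pics/k_side.png

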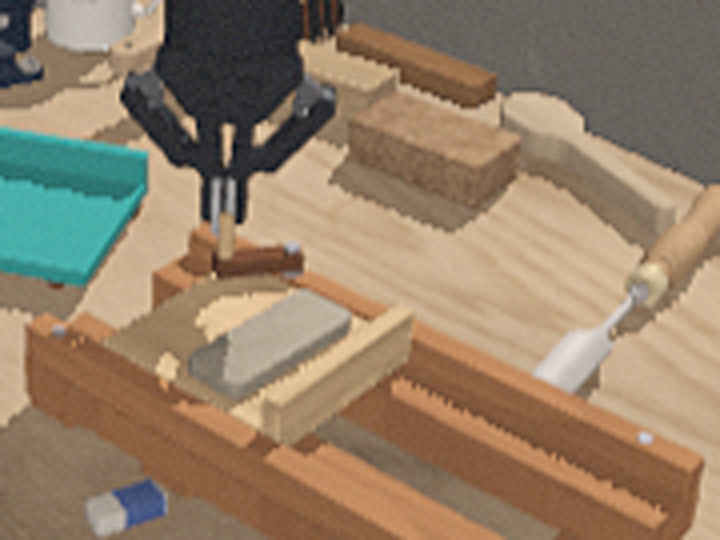

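Request:
play_rows([
  {"wx":0,"wy":0,"wz":0,"x":0,"y":-0.1,"z":0.05,"hand":0},
  {"wx":0,"wy":0,"wz":0,"x":0,"y":-0.3,"z":0.15,"hand":0},
  {"wx":0,"wy":0,"wz":0,"x":0,"y":-0.44,"z":0.23,"hand":0},
  {"wx":0,"wy":0,"wz":0,"x":0,"y":-0.6,"z":0.36,"hand":0},
  {"wx":0,"wy":0,"wz":0,"x":0,"y":-0.73,"z":0.48,"hand":0},
])

```text
t: 9.95
tool_pos: [553.9, 45.1, 80.1]
tool_rot: [0.281, 0.65, -0.283, 0.647]
contact_force: [0.4, 0.4, -0.7]
grip_width: -0.2
```

```bash
python3 - <<'E'
from station import ctrl
from h import *
s=load(ctrl,"side")
crop(s,235,175,180,135,4,"pics/l_side.png")
arc(ctrl,[80,85,90,92])
# predicted peg base / top and pivot in side crop at angles
k=np.load("rack.npz");O,ex,ey=k["O"],k["ex"],k["ey"]
for th in (70,80,90):
    a=np.radians(th)
    W=[O+(85+r*np.cos(a))*ex+(-69.5+r*np.sin(a))*ey+[0,0,z] for r,z in((0,70.5),(41,70.5),(41,98.5))]
    print(th,np.round((proj(s,W)-[235,175])*4))
E
```

```text
t 10.0 F rack [-0.6  0.4 -0. ] now [ 98.  -41.6  80.1]
80 [101.5 -42.1] [ 0.01  0.1  -0.1 ]
85 [ 98.  -41.6] [ 0.01 -0.   -0.  ]
90 [ 94.4 -41.4] [ 0.01 -0.09  0.11]
92 [ 93.  -41.5] [ 0.01 -0.12  0.16]
70 [[287. 246.]
 [227. 262.]
 [229. 222.]]
80 [[287. 246.]
 [234. 268.]
 [236. 227.]]
90 [[287. 246.]
 [243. 273.]
 [244. 232.]]
```

View pics/l_side.png

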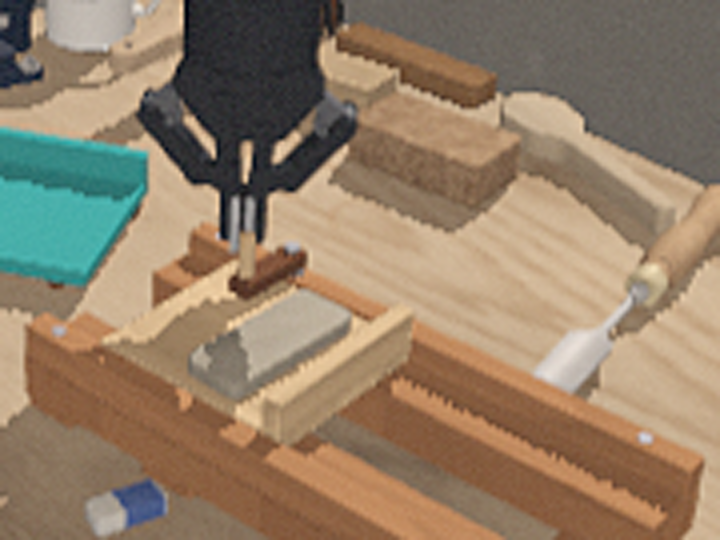

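Request:
play_rows([
  {"wx":0,"wy":0,"wz":0,"x":0,"y":0.3,"z":-0.1,"hand":0},
  {"wx":0,"wy":0,"wz":0,"x":-0.2,"y":0.6,"z":-0.2,"hand":0},
  {"wx":0,"wy":0,"wz":0,"x":-1.5,"y":0.6,"z":-0.2,"hand":0},
  {"wx":0,"wy":0,"wz":0,"x":-2.8,"y":0.6,"z":-0.2,"hand":0},
  {"wx":0,"wy":0,"wz":0,"x":-3.2,"y":0.6,"z":-0.2,"hand":0},
])

```text
t: 10.5
tool_pos: [564.5, 59.6, 163.9]
tool_rot: [0.282, 0.648, -0.282, 0.648]
contact_force: [0.7, 0.7, 0.1]
grip_width: -0.0
```

Request:
play_rows([
  {"wx":0,"wy":0,"wz":0,"x":0,"y":-0.8,"z":1.1,"hand":0},
  {"wx":0,"wy":0,"wz":0,"x":0,"y":-1.9,"z":2.6,"hand":0},
  {"wx":0,"wy":0,"wz":0,"x":0,"y":-3,"z":4.1,"hand":0},
  {"wx":0,"wy":0,"wz":0,"x":0,"y":-4.1,"z":5.6,"hand":0},
  {"wx":0,"wy":0,"wz":0,"x":0,"y":-4.7,"z":6.5,"hand":0},
])

```text
t: 11.0
tool_pos: [589.5, -142.0, 163.7]
tool_rot: [0.282, 0.648, -0.283, 0.648]
contact_force: [0.3, 1.4, 0.6]
grip_width: -0.1
```

```bash
python3 - <<'E'
from station import ctrl
from h import *
import pickle
t=load(ctrl,"top");s=load(ctrl,"side");pickle.dump((t,s),open("f2.pkl","wb"))
crop(t,285,185,96,72,8,"pics/m_top.png");crop(s,235,175,180,135,4,"pics/m_side.png")
go(ctrl,140,-105,80,-144)
k=np.load("rack.npz");O,ex,ey=k["O"],k["ex"],k["ey"]
for th in (80,90):
    a=np.radians(th)
    W=[O+(85+r*np.cos(a))*ex+(-69.5+r*np.sin(a))*ey+[0,0,z] for r,z in((0,70.5),(41,98.5))]
    print(th,np.round((proj(t,W)-[285,185])*8))
E
```

```text
t 11.1 F [0.71 0.2  0.01] j [-0.24  0.36 -0.14  1.07 -0.    2.16] g 0.0
now rack [-92.  -54.4 163.5] axes in rack (cols x,y,z):
 [[-0.002  0.584 -0.812]
 [ 0.    -0.812 -0.584]
 [-1.    -0.001  0.001]]
shift/25: [ 3.325  7.066 -6.355] dist 251.71216580507112
turn/5deg: [-0.05  0.01  0.01]
80 [[272. 140.]
 [272. 236.]]
90 [[272. 140.]
 [293. 235.]]
```

View pics/m_side.png

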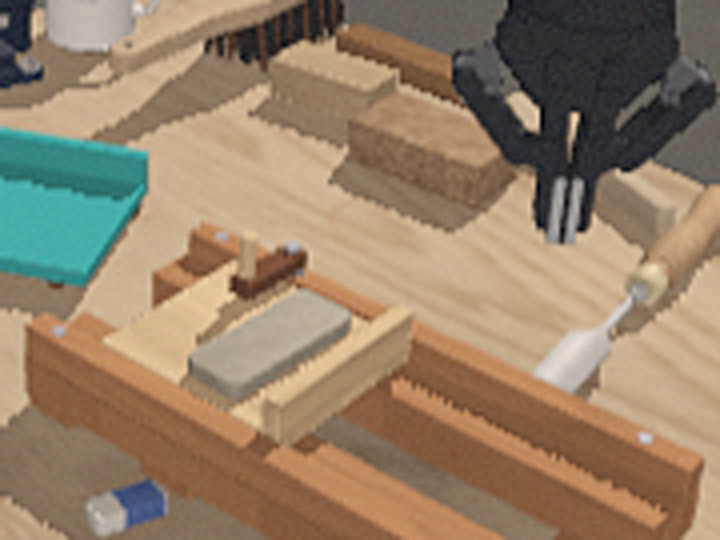

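View pics/m_top.png

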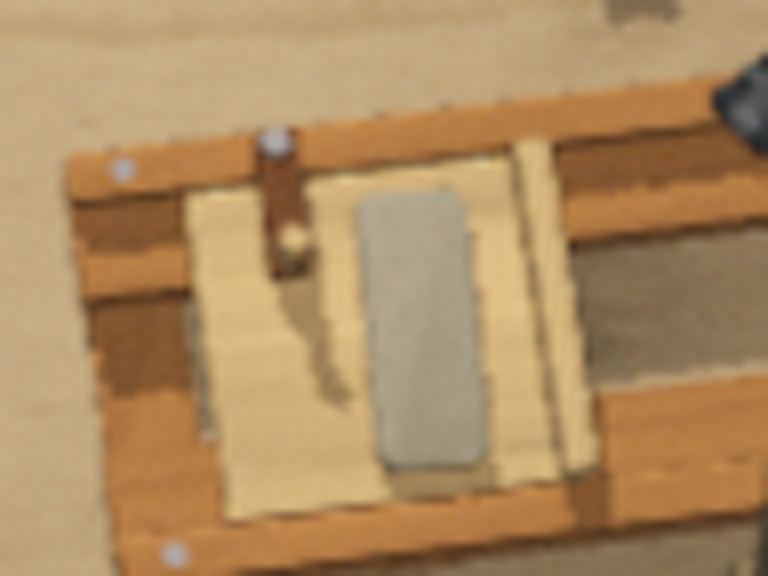

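```bash
python3 - <<'E'
from h import *
import pickle
t,s=pickle.load(open("f2.pkl","rb"))
k=np.load("rack.npz");O,ex,ey=k["O"],k["ex"],k["ey"]
def rk(v):v=np.array(v)-O;return np.array([v@ex,v@ey,v[2]])
im=t["pixels"][185:257,285:381].astype(int)
big=cv2.resize(im.astype(np.uint8),None,fx=8,fy=8,interpolation=cv2.INTER_LINEAR)
# peg top blob and pivot blob centroids
piv=rk(onz(t,(285+275/8-.4,185+143/8-.4),70.5));peg=rk(onz(t,(285+294/8-.4,185+237/8-.4),98.5));print(piv,peg,np.degrees(np.arctan2(*(peg-piv)[[1,0]])))
r,g,b=[big[...,i].astype(int) for i in range(3)]
m=((r<140)&(r-b>25)).astype(np.uint8);m[:160]=0;m[262:]=0;m[:,:250]=0;m[:,325:]=0
L=[];Rr=[]
for y in range(172,222,4):
    xs=np.flatnonzero(m[y]);
    if len(xs):L.append((xs.min(),y));Rr.append((xs.max(),y))
for e in(L,Rr):
    W=np.array([rk(onz(t,(285+x/8-.4,185+y/8-.4),70.5)) for x,y in e]);print(np.round(W[::4,:2],1));p=np.polyfit(W[:,1],W[:,0],1);print("ang",90-np.degrees(np.arctan(p[0])))
# same for rear lip edge of board as reference
E
```

```text
[ 85.09380067 -69.43983649  70.5       ] [ 85.67630759 -28.94830683  98.5       ] 89.17580575700278
[[ 94.4 -59.8]
 [ 93.  -53.8]
 [ 91.3 -47.7]
 [ 92.5 -41.9]]
ang 102.44547223640961
[[ 69.1 -56.7]
 [ 78.1 -51.9]
 [ 76.8 -45.9]
 [ 77.2 -40. ]]
ang 76.2116086695114
```

Request:
play_rows([
  {"wx":0,"wy":0,"wz":0,"x":-1.5,"y":-0.5,"z":0.7,"hand":0},
  {"wx":0,"wy":0,"wz":0,"x":-3,"y":-1,"z":1.4,"hand":0},
  {"wx":0,"wy":0,"wz":0,"x":-3.5,"y":-1.5,"z":2,"hand":0},
  {"wx":0,"wy":0,"wz":0,"x":-3.5,"y":-1.5,"z":2,"hand":0},
  {"wx":0,"wy":0,"wz":0,"x":-3.5,"y":-1.5,"z":2,"hand":0},
])

```text
t: 11.6
tool_pos: [596.3, -203.4, 250.5]
tool_rot: [0.283, 0.648, -0.284, 0.648]
contact_force: [0.1, 0.4, -0.1]
grip_width: -0.2
```

```bash
python3 - <<'E'
from station import ctrl
from h import *
s=load(ctrl,"side");t=load(ctrl,"top")
crop(s,160,140,200,150,4,"pics/n_side.png")
cv2.imwrite("pics/n_top.png",t["pixels"][:,:,::-1])
st=ctrl.get_state();print(st["t"],st["tool_pos"],st["contact_force"],abs(st["qd"]).max())
E
```

```text
11.7 [ 595.61813529 -202.84825191  249.63814452] [-0.53820998 -0.24916153 -0.1363511 ] 0.0034052271245376014
```

View pics/n_top.png

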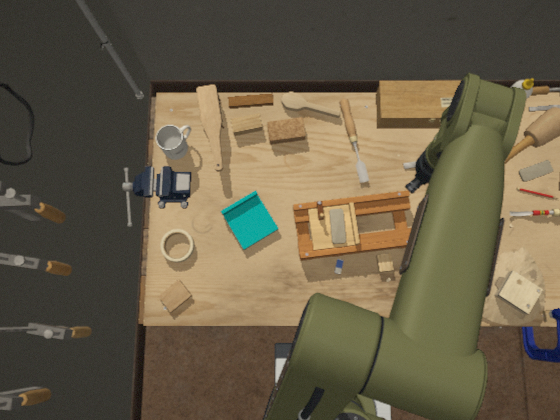

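View pics/n_side.png

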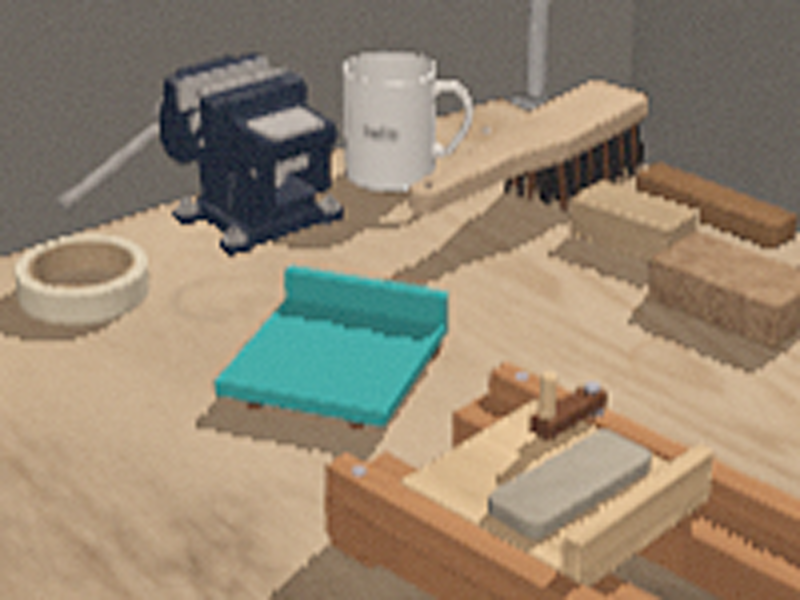

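The pictures show the board seated at about (335,227) in the top view, with the stone on it. The button lies across the board at (321,210), the eraser (339,267) and offcut (386,266) have not moved, and the arm is clear.

```bash
python3 -c "
from station import ctrl
print(ctrl.sign_off())"
```

```text
the job is handed in; nothing more can be done
None
```

The board is seated in its notches with the stone on it, the turn-button is locked across it, and I handed the job in at about 11.7 s.

- **Board:** I pushed its lip with the shut fingertips until it dropped. The force then rose from about 3 N to 15.6 N with no further travel. The images put the board origin at rack x ≈ 53 mm, inside the 4 mm play of the seat.
- **Seated height:** The far lip corner triangulated to 75.5 mm, against 77 expected. The two near corners read 72 mm, but their rays missed each other by 3–5 mm. I took the board as level because of the drop I felt and because its near edge is hidden behind the guide lip.
- **Turn-button:** I pushed the peg round in an arc. Pivot-to-peg measured about 89°. Fits to the button's two edges were noisy (102° and 76°, averaging about 89°), so I relied on the peg reading.
- **Stone and the rest:** The stone still lies on the board, about 10 mm forward or back of its centre, as it did at the start. In the last pictures the eraser, offcut, tape, gouge and turquoise look-alike show no movement. The arm was clear, with no contact force.

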